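Hook and shut the draw latch of a specimen dry box

TASK

Fasten the draw latch of the specimen dry box: swing its wire loop over (it has a round grip for this), lay the loop's bar down behind the keeper hook on the sliding cover, and let go of it while the handle is still up. Then move to the latch's handle and press it down past centre until it lies flat and has drawn the cover shut. Do not disturb the dropper bottle, the lens pot and the eyepiece that stand beside the box.

Things in the scene. Friction and masses are not known exactly. Their poses are not given: they have to be found in the camera images.
- handle_pivot (a point): The handle's hinge pin, on the grey metal dry box (240 x 140 mm, top 55 mm above the worktop, fixed to the worktop). Axes are the box's: x runs along the box from the latch end (near the robot) to the keeper and on under the cover, y across it to the left and along the hinge pins, z up. The pin lies 18 mm above the box's top, 65 mm from the box's near end, on its middle line. The front 90 mm of the box's top is a solid deck; beyond it a clear cover slides level with the deck
- latch_handle (a joint): Handle angle in rad: 0 = shut, flat along -x of handle_pivot and level; 1.57 = upright; 2.1 = open stop, leaning towards the keeper. It stays where it is left (hinge friction 0.05 N m). Handle 85 mm long from the pin, 16 mm wide, 9 mm thick, the outer half black plastic. With the loop hooked, pressing it down takes only a few newtons (1 to 4 N at 60 mm from the pin, hardest between about 0.9 and 0.3 rad); it passes centre and snaps down at about 0.2 rad
- handle_end (a point): The middle of the handle's free end, 85 mm from handle_pivot
- latch_loop (a joint): Loop angle in rad relative to the handle, about a pin through the handle 24 mm from handle_pivot: the loop's rise above level (+x) is latch_loop minus latch_handle. 3.14 = folded back along the handle (stop). It swings freely and falls by its own weight
- loop_bar (a point): The middle of the loop's cross bar: steel rod 7 mm thick and 34 mm long along y, 80 mm from the loop's pin. The side wires, 5 mm thick and 34 mm apart, pass either side of the handle and of the keeper. Axes: x from the loop's pin to the bar, y as the box's, z the loop's upper side when it lies forward
- loop_grip (a point): Centre of the black round grip on the loop: a cylinder 14 mm thick and 20 mm long along y, to be pinched across its ends (fingers closing along y); in the loop's axes it lies 12 mm in x beyond and 26 mm in z above the bar, on a 6 mm stem
- keeper (a point): Foot of the keeper's back face (the face away from the handle), on the cover's top, middle of its width; axes as the box's. The keeper is a steel hook 8 mm thick in x, 22 mm wide and 16 mm high; at the top a lip overhangs the back face by 4 mm, its underside 11 mm above the cover. With the cover drawn fully home it lies 50 mm ahead of handle_pivot. The loop's bar must lie on the cover behind it (at +x) and is drawn under the lip by the handle
- cover (a joint): How far the clear sliding cover stands open, in m: 0 = fully home; springs push it 0.008 open (28 N when home)
- dropper_mid (a point): Half-way up the amber dropper bottle with black bulb, 33 mm across, 100 mm high, standing loose at the left of the box; bystander
- case_mid (a point): Half-way up the white screw pot with a black cap (33 mm across, 49 mm high), standing loose at the right of the box; bystander
- eyepiece_mid (a point): Half-way up the black microscope eyepiece (30 mm across, 42 mm high), standing loose at the right of the box; bystander

How it is judged:
On the way:
1. the loop's bar lies behind the keeper, below its lip, with the handle still up and the gripper touching nothing (x of loop_bar in the frame of keeper between 0.001 and 0.04 m and z of loop_bar in the frame of keeper below 0.01 m and value of joint latch_handle above 0.7 rad and contact force between the fingers and anything else below 0.3 N), for 0.2 s.
At the end, for the whole second after the job is handed in: The handle lies flat (within 0.12 rad of shut) and still, the loop's bar sits behind the keeper under its lip (centre 1 to 8 mm behind the back face, less than 12 mm above the cover) and the cover is drawn to within 4 mm of home (value of joint latch_handle below 0.12 rad and value of joint cover below 0.004 m and x of loop_bar in the frame of keeper between 0.001 and 0.008 m and z of loop_bar in the frame of keeper below 0.012 m and velocity of joint latch_handle below 0.1 rad/s); the robot touches nothing.
It fails at once if the dropper bottle, lens pot or eyepiece is moved more than 25 mm (distance of any of dropper_mid, case_mid, eyepiece_mid from where it was at the start of the episode above 0.025 m).
It also fails if it takes over 45 s, if anything falls off the work surface, if the arm or the gripper's body presses on something with over 40 N, if the wrist force passes 120 N, or if a joint passes its speed limit or range.

ROBOT

A 6-joint arm with a two-finger parallel gripper is mounted at the origin on a cart in front of the work surface, level with it; the furniture and walls round the work are solid. World frame = base frame: x ahead of the robot, y to its left, z up, the work surface at z = 0. Lengths are in m, angles in rad, forces in N, time in s.
With the tool pointing down it reaches from about 0.35 to 0.775 m from the base axis. Payload 7.3 kg.
Tool frame: the origin (TCP) lies between the finger pads; the fingertips stand 14 mm ahead of it and the grasp point (between the pads) lies 5 mm behind it; z points along the fingers, y is the direction in which the jaws open and shut (so a half turn about z gives the same grasp; the last joint's range is limited). The gripper opens to 92 mm and grips with 3 to 60 N. Pads are 19 mm wide; open, the fingers measure 130 mm over their backs; the gripper's body (75 mm by 190 mm) begins 47 mm behind the grasp point.
Start: joints at [-1.277, 0.342, 1.524, -0, 1.275, -0.146], TCP at [0.224, -0.475, 0.241] pointing down, gripper open.
Joint ranges: [-2.53, 2.53], [-0.77, 2.02], [0.04, 2.7], [-1, 4.14], [0.28, 2.66], [-3.11, 3.11]. Speed limits (rad/s): [2.57, 2.57, 3.14, 3.14, 3.14, 3.14].

INTERFACE

Orientations are given as [roll, pitch, yaw] about the fixed x, y, z axes, in that order (R = Rz(yaw) Ry(pitch) Rx(roll)).
In Python, from cell import robot gives the robot as it stands.
- The arm moves only by the shell command python3 -m creep 'ROWS' [FORCE]. ROWS is JSON, a list that holds one entry, the list of rows, each a list of 7 numbers: the shift along the tool's x, y, z in cm, then the turn, a rotation vector about the tool's x, y, z in degrees, then the gripper command: -1 is shut, 1 is fully open, values between are in proportion. In form: [[[tx, ty, tz, wx, wy, wz, gripper], ...]]. A call has 1 to 8 rows; each row is the pose to reach, as a shift and turn from the pose measured when the call began, along the tool's axes at that moment; what a row does not reach only later rows make up. A row lasts 1/10 s, in which the tool goes at most 50 mm and 8.59 degrees, less where a joint would pass 70% of its speed; a pose out of reach is approached as far as the arm can. A call with a gripper value outside its range is refused whole. The fingers move at their own pace and stop on an object; FORCE is the grip in N (left out, the last holds). Time passes only in rows, so rows that repeat a pose let the fingers close. It gives the time, the measured TCP pose, the force and the opening at its end, in the units of the state.
- robot.observe(): the state, without advancing time (a new reading comes with each control period).
- robot.read_camera(name): name is "scene" or "top" or "wrist"; returns the picture (480x640x3 uint8, red, green, blue); there is no depth.
- robot.camera_params(name): a dict with "camera_matrix" (3x3 intrinsics, pixels), "R" (3x3) and "t" (3): a world point X has camera coordinates R X + t. Camera axes: x right, y down, z forward; pixel columns grow to the right and rows downward; lengths in m; the calibration is good to about 2 mm. A picture is of the moment at which its call begins: read the wrist's pose just before it. camera_params takes no time and is no camera call; for the wrist camera it gives the pose at the moment of the call.
- robot.hand_in(): hands the job in, once; it reports no verdict.
Trained networks look in the newest picture that a camera, given by its name, has taken for a name from the list of things; names that differ only in an ending like _2 or _b are one class to them, and where a whole thing is asked for, a point or a joint stands for the part that bears it (a point fixed in the world has none). Each returns a list of dicts, best first, with "score" (0 to 1); they miss things now and then, are a little off and sometimes report something else, mostly with a low value. They report only what shows in the picture. A call takes as long as a camera call.
- robot.look_for(camera, label): "centre" ([x, y, z] in m, in the coordinates of the camera as it stood for that picture, good to about 4 mm: the middle of the surface that is visible of it).
- robot.masks_of(camera, label): "mask" (480x640 bool, what is visible of it).
The state is a dict: "time": time; "qpos": joint angles; "qvel": joint speeds; "joint_efforts": joint torques, N m; "tool_pos": TCP position; "tool_rot": TCP orientation; "contact_force": force on the tool from outside, world axes, zero at the start; "torque": the same for the moment, N m; "opening": finger opening in m.
Only numpy, scipy, OpenCV 4.12 (cv2) and the standard library are available. Lean on these libraries where they do the work, as an engineer would, in place of code of your own. Each camera call takes 0.05 s, during which the arm holds its last target.

## Working session

There is one attempt and no reset: what is moved stays moved. The work goes in short steps, Python scripts to look and compute and a shell command to move; the robot and the scene stay as the last step left them, time stands still between calls to the robot, and variables do not carry over. Pictures are saved under pics/ and viewed, and the job is handed in when it is done.

```bash
ls; mkdir -p pics; python3 - <<'E'
from cell import robot
import cv2
print(robot.observe())
for c in("scene","top","wrist"):
    im=robot.read_camera(c); cv2.imwrite(f"pics/{c}0.png",im[:,:,::-1])
    p=robot.camera_params(c); print(c,p)
    if c!="wrist":
        for l in("handle_pivot","latch_handle","handle_end","loop_bar","loop_grip","keeper","dropper_mid","case_mid","eyepiece_mid"):
            r=robot.look_for(c,l)
            for d in r[:2]:
                print(l,d["score"],p["R"].T@(d["centre"]-p["t"]))
print(robot.observe()["time"])
E
```

```text
pics
{'time': 0.0, 'qpos': array([-1.27695011e+00,  3.42738537e-01,  1.52505311e+00,  3.13329642e-06,
        1.27538488e+00, -1.45986579e-01]), 'qvel': array([-1.99910115e-03,  1.35134054e-03,  9.04804174e-04,  3.61075102e-05,
       -1.69801740e-04,  1.13662895e-03]), 'joint_efforts': array([-5.21773145e-04, -4.31248462e+01, -2.44215560e+01,  7.16139749e-02,
        5.58968622e-02, -1.13845317e-04]), 'tool_pos': array([ 0.22344962, -0.47463408,  0.24002414]), 'tool_rot': array([-3.14002607e+00, -2.33367297e-04,  4.39831695e-01]), 'contact_force': array([-0.23946295,  0.09673512, -0.70075506]), 'torque': array([ 0.02389608, -0.00385964, -0.02801642]), 'opening': 0.09162556637636374}
scene {'camera_matrix': array([[579.95038448,   0.        , 311.18016524],
       [  0.        , 579.95038448, 251.02337296],
       [  0.        ,   0.        ,   1.        ]]), 'R': array([[ 0.85945207, -0.51118683,  0.00549256],
       [-0.37397557, -0.63601322, -0.6750033 ],
       [ 0.34854614,  0.5780789 , -0.73779426]]), 't': array([-0.49506689,  0.33151844,  0.68956373])}
handle_pivot 0.75 [ 0.59
[... 1216 characters left out ...]
op_grip 0.97 [ 0.51039502 -0.0371707   0.16910502]
keeper 0.76 [ 0.66027324 -0.02088099  0.05837764]
dropper_mid 0.88 [0.64725544 0.10925968 0.05293317]
case_mid 0.75 [ 0.60873732 -0.14651254  0.04490721]
case_mid 0.55 [ 0.50585878 -0.0386317   0.16723473]
eyepiece_mid 0.59 [ 0.69051589 -0.12928195  0.03921764]
wrist {'camera_matrix': array([[350.27874527,   0.        , 320.50969355],
       [  0.        , 350.27874527, 238.89063128],
       [  0.        ,   0.        ,   1.        ]]), 'R': array([[ 0.42630658, -0.90457808, -0.00109189],
       [-0.87188713, -0.41122107,  0.26591364],
       [-0.24098866, -0.11240873, -0.96399624]]), 't': array([-0.52359157, -0.0354028 ,  0.38920048])}
1.05
```

View pics/scene0.png

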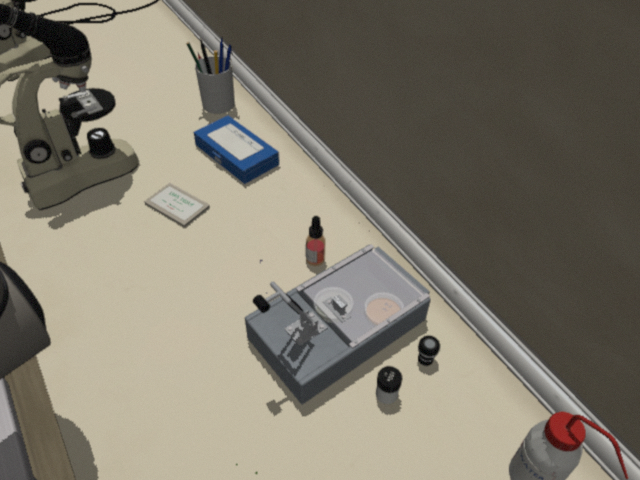

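View pics/top0.png

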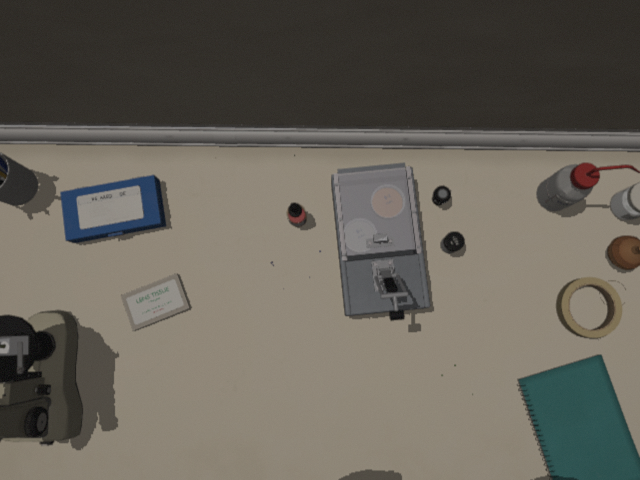

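```bash
python3 - <<'E'
import cv2
a=cv2.imread("pics/scene0.png")[160:330,230:460]; cv2.imwrite("pics/s0c.png",cv2.resize(a,None,fx=3.4,fy=3.4,interpolation=2))
a=cv2.imread("pics/top0.png")[120:330,230:460]; cv2.imwrite("pics/t0c.png",cv2.resize(a,None,fx=2.8,fy=2.8,interpolation=2))
E
```

```text
(no output)
```

View pics/s0c.png

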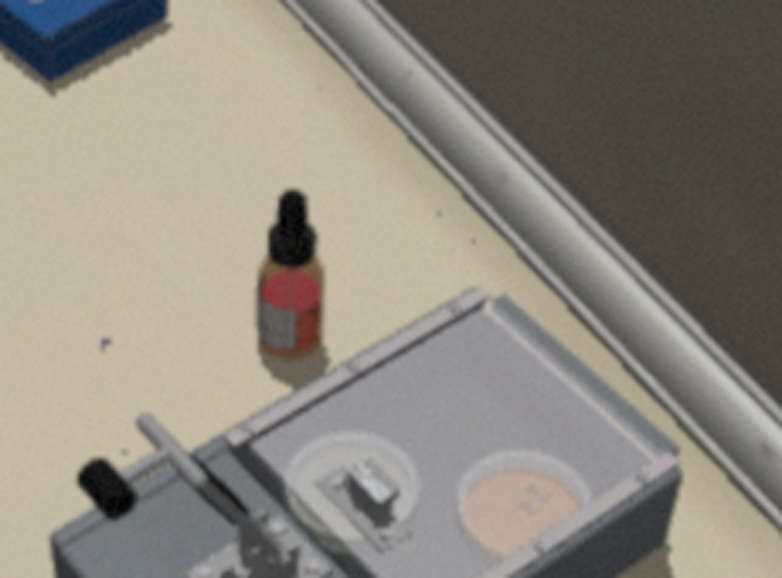

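View pics/t0c.png

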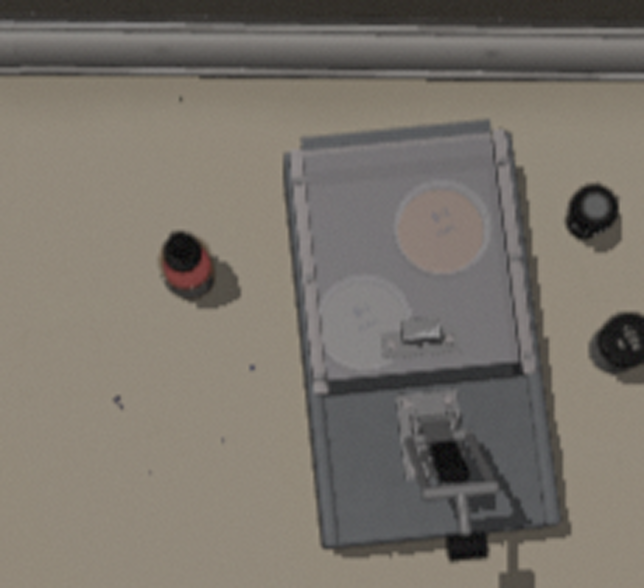

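```bash
cat > h.py <<'E'
from cell import robot
import numpy as np, cv2
def ray(c,uv,z,p=None):
    p=p or robot.camera_params(c)
    d=p["R"].T@np.linalg.solve(p["camera_matrix"],[uv[0],uv[1],1]); o=-p["R"].T@p["t"]
    return o+d*(z-o[2])/d[2]
def proj(c,X,p=None):
    p=p or robot.camera_params(c)
    q=p["camera_matrix"]@(p["R"]@np.asarray(X)+p["t"]); return q[:2]/q[2]
E
python3 - <<'E'
from h import *
L=[("top",(345.4,315)),("top",(430,307.5)),("top",(333.6,174.3)),("top",(411.4,166.4)),("top",(344,258)),
("scene",(230+52/3.4,160+540/3.4)),("scene",(246,320)),("scene",(306,379)),("scene",(428,293)),("scene",(373,246))]
for c,uv in L: print(c,uv,ray(c,uv,.055))
# keeper in top/scene crops: top face
for c,uv in [("top",(230+421/2.8,120+330/2.8)),("scene",(230+372/3.4,160+480/3.4))]: print("keep",ray(c,uv,.071))
E
```

```text
top (345.4, 315) [0.48184328 0.03034644 0.055     ]
top (430, 307.5) [ 0.49600719 -0.10769397  0.055     ]
top (333.6, 174.3) [0.71854721 0.05274552 0.055     ]
top (411.4, 166.4) [ 0.73428957 -0.07965961  0.055     ]
top (344, 258) [0.5754122  0.03358785 0.055     ]
scene (245.2941176470588, 318.8235294117647) [0.48155942 0.02673232 0.055     ]
scene (246, 320) [0.48151125 0.0243651  0.055     ]
scene (306, 379) [ 0.507295   -0.10156237  0.055     ]
scene (428, 293) [ 0.73742419 -0.06928066  0.055     ]
scene (373, 246) [0.72153343 0.05127848 0.055     ]
keep [ 0.60749373 -0.02526541  0.071     ]
keep [ 0.60794088 -0.02505586  0.071     ]
```

```bash
python3 - <<'E'
from h import *
P={}
for c in("scene","top"):
    robot.read_camera(c)
    for l in("loop_grip","latch_handle"):
        for d in robot.masks_of(c,l)[:2]:
            m=d["mask"]; y,x=np.nonzero(m); print(c,l,round(d["score"],2),m.sum(),x.mean(),y.mean(),x.min(),x.max(),y.min(),y.max())
            if l=="loop_grip": P.setdefault(c,(x.mean(),y.mean()))
M=[]
for c in P:
    p=robot.camera_params(c); M.append(p["camera_matrix"]@np.c_[p["R"],p["t"]])
X=cv2.triangulatePoints(M[0],M[1],np.array(P["scene"]).reshape(2,1),np.array(P["top"]).reshape(2,1)).ravel();X=X[:3]/X[3];print("grip",X)
for c in P: print(proj(c,X)-P[c])
piv=np.array([.554,-.0322,.073]);yaw=.1
r=X-piv; print("box", r[0]*np.cos(yaw)+r[1]*np.sin(yaw), -r[0]*np.sin(yaw)+r[1]*np.cos(yaw), r[2])
E
```

```text
scene loop_grip 0.75 579 275.81865284974094 301.0518134715026 253 310 282 322
scene latch_handle 0.85 666 279.0015015015015 302.03903903903904 253 312 282 322
top loop_grip 0.76 415 393.7301204819277 299.8698795180723 375 406 275 319
top latch_handle 0.64 746 391.23994638069706 290.2131367292225 374 407 268 319
grip [ 0.50194961 -0.03694263  0.15485175]
[ 0.40900226 -0.08452763]
[-0.13797912  0.3806395 ]
box -0.05226382951759358 0.00047742747464544783 0.08185174618170858
```

```bash
cat >> h.py <<'E'
PIV=np.array([.554,-.0322,.073]);YAW=.10
def tri(a,b):
    M=[]
    for c in("scene","top"):
        p=robot.camera_params(c); M.append(p["camera_matrix"]@np.c_[p["R"],p["t"]])
    X=cv2.triangulatePoints(M[0],M[1],np.array(a,float).reshape(2,1),np.array(b,float).reshape(2,1)).ravel();X=X[:3]/X[3]
    return X,proj("scene",X)-a,proj("top",X)-b
def tobox(X):
    r=X-PIV;c,s=np.cos(YAW),np.sin(YAW); return np.array([c*r[0]+s*r[1],-s*r[0]+c*r[1],r[2]])
def toworld(b):
    c,s=np.cos(YAW),np.sin(YAW); return PIV+np.array([c*b[0]-s*b[1],s*b[0]+c*b[1],b[2]])
def latch(h,l):
    d=np.array([-np.cos(h),0,np.sin(h)]); t=l-h; u=np.array([np.cos(t),0,np.sin(t)]); w=np.array([-np.sin(t),0,np.cos(t)])
    pin=.024*d; bar=pin+.08*u; g=bar+.012*u+.026*w
    return dict(pin=pin,end=.085*d,bar=bar,grip=g)
E
python3 - <<'E'
from h import *
for n,a,b in(("grip",(261.5,303.2),(396.8,315)),("bar",(280,291),(394.3,295))):
    X,e,f=tri(a,b); print(n,X,tobox(X),e,f)
for h in(1.2,1.3,1.4,1.5,1.6,1.8,2.0,2.1):
  for l in(3.14,3.0,2.8,2.6):
    q=latch(h,l); print(h,l,*[ (q[k]*1000).round()[[0,2]] for k in("bar","grip","end")], proj("top",toworld(q["grip"])).round(),proj("scene",toworld(q["grip"])).round(), proj("top",toworld(q["end"])).round())
E
```

```text
grip [ 0.48044018 -0.03992895  0.16794345] [-0.07396394 -0.0003466   0.09494345] [ 0.00417844 -0.00081919] [-0.00137293  0.00387158]
bar [ 0.508517   -0.03620389  0.16998677] [-0.0456555   0.00055683  0.09698677] [ 0.12416538 -0.02590423] [-0.04272432  0.11609269]
1.2 3.14 [-38.  97.] [-66.  99.] [-31.  79.] [396. 309.] [267. 298.] [392. 286.]
1.2 3.0 [-27. 100.] [-55. 106.] [-31.  79.] [396. 301.] [274. 290.] [392. 286.]
1.2 2.8 [-11. 102.] [-37. 114.] [-31.  79.] [395. 288.] [285. 280.] [392. 286.]
1.2 2.6 [  5. 101.] [-19. 117.] [-31.  79.] [394. 275.] [298. 271.] [392. 286.]
1.3 3.14 [-28. 100.] [-56. 105.] [-23.  82.] [396. 302.] [273. 291.] [392. 280.]
1.3 3.0 [-17. 102.] [-44. 111.] [-23.  82.] [396. 293.] [281. 284.] [392. 280.]
1.3 2.8 [ -1. 103.] [-26. 117.] [-23.  82.] [395. 280.] [293. 274.] [392. 280.]
1.3 2.6 [ 15. 100.] [ -7. 119.] [-23.  82.] [394. 267.] [306. 266.] [392. 280.]
1.4 3.14 [-18. 103.] [-45. 110.] [-14.  84.] [396. 294.] [280. 284.] [391. 274.]
1.4 3.0 [ -6. 104.] [-33. 115.] [-14.  84.] [395. 285.] [289. 277.] [391. 274.]
1.4 2.8 [ 10. 102.] [-14. 119.] 
[... 958 characters left out ...]
 254.] [389. 252.]
1.8 2.6 [61. 81.] [ 51. 107.] [19. 83.] [388. 228.] [342. 252.] [389. 252.]
2.0 3.14 [43. 95.] [ 25. 116.] [35. 77.] [391. 245.] [326. 256.] [387. 241.]
2.0 3.0 [53. 89.] [ 38. 113.] [35. 77.] [390. 236.] [334. 253.] [387. 241.]
2.0 2.8 [66. 79.] [ 55. 106.] [35. 77.] [388. 225.] [344. 251.] [387. 241.]
2.0 2.6 [76. 67.] [71. 95.] [35. 77.] [386. 216.] [353. 251.] [387. 241.]
2.1 3.14 [53. 90.] [ 36. 113.] [43. 73.] [390. 237.] [333. 254.] [387. 237.]
2.1 3.0 [62. 83.] [ 49. 109.] [43. 73.] [389. 229.] [340. 252.] [387. 237.]
2.1 2.8 [73. 72.] [ 66. 100.] [43. 73.] [387. 219.] [350. 251.] [387. 237.]
2.1 2.6 [82. 59.] [80. 88.] [43. 73.] [385. 211.] [358. 252.] [387. 237.]
```

```bash
cat >> h.py <<'E'
from scipy.spatial.transform import Rotation as Ro
def go(targets,yaw=YAW):
    o=robot.observe(); R=Ro.from_euler("xyz",o["tool_rot"]).as_matrix()
    Rt=Ro.from_euler("xyz",[np.pi,0,yaw]).as_matrix()
    w=Ro.from_matrix(R.T@Rt).as_rotvec(degrees=True)
    print("t",round(o["time"],2),"tcp",o["tool_pos"].round(4),"box",(tobox(o["tool_pos"])*1e3).round(1),"F",o["contact_force"].round(2),"op",round(o["opening"],4))
    for X in targets: print("  ",(R.T@(np.asarray(X)-o["tool_pos"])*100).round(2),w.round(1))
E
python3 - <<'E'
from h import *
p=robot.camera_params("wrist"); o=robot.observe()
R=Ro.from_euler("xyz",o["tool_rot"]).as_matrix()
print("cam in tool",R.T@(-p["R"].T@p["t"]-o["tool_pos"]), (R.T@p["R"].T)[:,2])
go([toworld([-.074,0,.095])+[0,0,.09]])
E
```

```text
cam in tool [ 0.06966713 -0.00103435 -0.14328129] [-0.26589295 -0.00102248  0.96400202]
t 1.35 tcp [ 0.2235 -0.4751  0.2407] box [-373.  -407.7  167.7] F [-0.34  0.2   0.46] op 0.0915
   [ 41.78 -28.47  -1.73] [ 0.  -0.  19.5]
```

```bash
python3 -m creep '[[[5,-3.5,-0.2,0,0,3,0.6],[10,-7,-0.4,0,0,6,0.6],[15,-10,-0.6,0,0,9,0.6],[20,-14,-0.8,0,0,12,0.6],[25,-17,-1,0,0,15,0.6],[29,-20,-1.2,0,0,18,0.6],[33,-23,-1.5,0,0,19.5,0.6],[37,-26,-1.7,0,0,19.5,0.6]]]' 10
python3 - <<'E'
from h import *
go([toworld([-.074,0,.095])+[0,0,.09]])
E
```

```text
time: 2.15
tool_pos: [0.4233, -0.1267, 0.2558]
tool_rot: [3.141, -0.001, 0.098]
contact_force: [1.0, -1.0, 0.3]
opening: 0.0733
t 2.15 tcp [ 0.4233 -0.1267  0.2558] box [-139.5  -81.   182.8] F [ 1.02 -1.02  0.29] op 0.0733
   [ 6.54 -8.11 -0.22] [ 0.  -0.  -0.1]
```

```bash
python3 -m creep '[[[3,-4,-0.2,0,0,0,0.3],[5.5,-6.8,-0.2,0,0,0,0.3],[6.5,-8.1,-0.2,0,0,0,0.3],[6.5,-8.1,-0.2,0,0,0,0.3],[6.5,-8.1,-0.2,0,0,0,0.3]]]'
python3 - <<'E'
from h import *
go([toworld([-.074,0,.095])])
p=robot.camera_params("wrist")
im=robot.read_camera("wrist"); 
for d in robot.look_for("wrist","loop_grip")[:2]:
    X=p["R"].T@(d["centre"]-p["t"]);print(d["score"],X,tobox(X))
q=latch(1.12,3.14)
for k in q: print(k,proj("wrist",toworld(q[k]),p))
im=im[:,:,::-1].copy();cv2.imwrite("pics/w1.png",im)
E
```

```text
time: 2.65
tool_pos: [0.4798, -0.0397, 0.2576]
tool_rot: [3.141, -0.0, 0.099]
contact_force: [0.8, -0.4, 0.1]
opening: 0.0602
t 2.65 tcp [ 0.4798 -0.0397  0.2576] box [-7.460e+01 -1.000e-01  1.846e+02] F [ 0.79 -0.44  0.11] op 0.0602
   [ 0.06 -0.02  8.96] [ 0. -0. -0.]
0.9 [ 0.51023588 -0.03704127  0.1663877 ] [-0.0440288  -0.00044797  0.0933877 ]
0.68 [ 0.6249046  -0.01991918  0.05713561] [ 0.07177641  0.00514082 -0.01586439]
pin [321.0318087 148.6096701]
end [321.13769843 188.28540483]
bar [321.17932738 203.63107169]
grip [321.15470219 244.1491731 ]
```

View pics/w1.png

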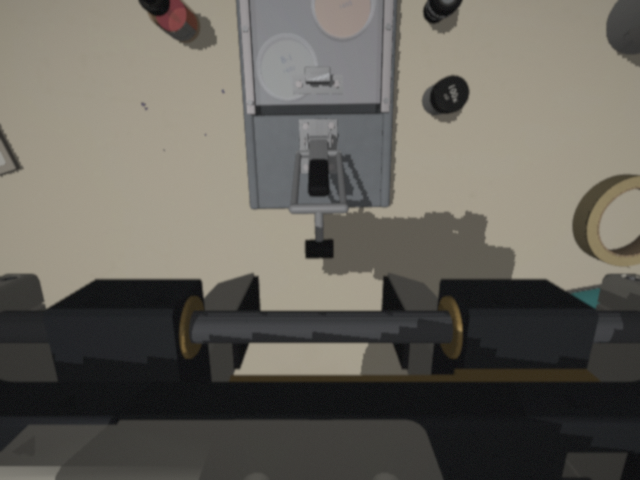

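```bash
python3 -m creep '[[[-0.2,-0.1,3,0,0,0,0.3],[-0.2,-0.1,6,0,0,0,0.2],[-0.2,-0.1,8,0,0,0,0.1],[-0.2,-0.1,8.8,0,0,0,0],[-0.2,-0.1,8.8,0,0,0,0],[-0.2,-0.1,8.8,0,0,0,0]]]' 10
python3 - <<'E'
from h import *
go([])
im=robot.read_camera("wrist")[:,:,::-1].copy();cv2.imwrite("pics/w2.png",im)
im=robot.read_camera("scene")[200:400,200:440,::-1].copy();cv2.imwrite("pics/s2.png",cv2.resize(im,None,fx=3,fy=3))
E
```

```text
time: 3.35
tool_pos: [0.478, -0.0404, 0.1707]
tool_rot: [3.14, -0.002, 0.097]
contact_force: [0.1, 0.6, 1.4]
opening: 0.0457
t 3.35 tcp [ 0.478  -0.0404  0.1707] box [-76.4  -0.5  97.7] F [0.07 0.55 1.39] op 0.0457
```

View pics/w2.png

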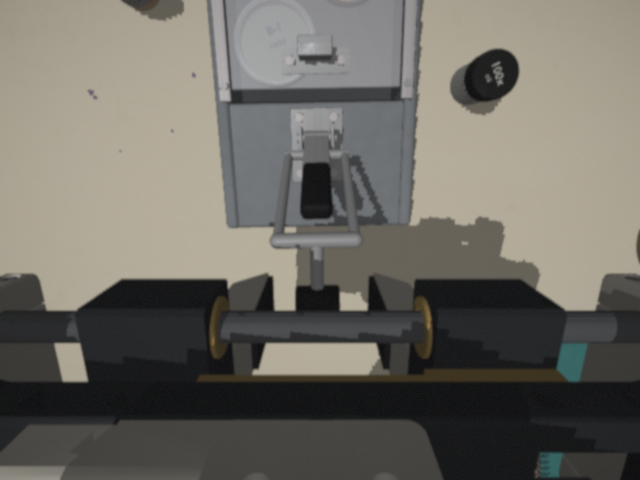

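View pics/s2.png

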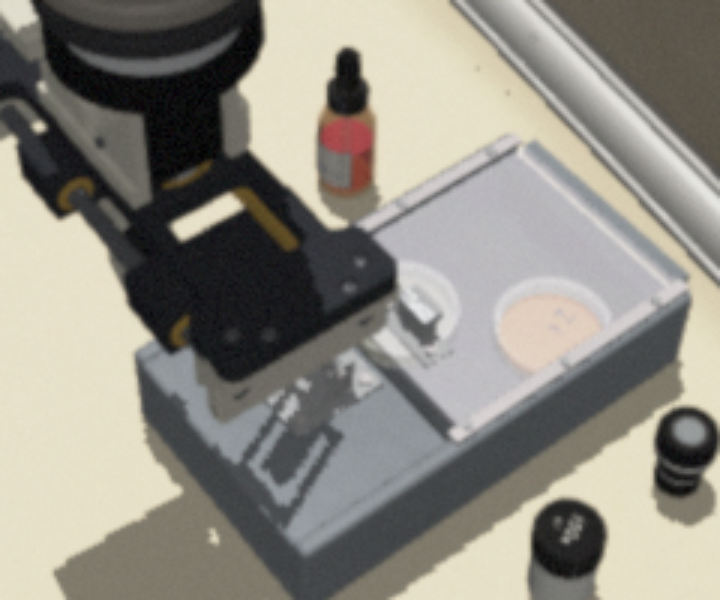

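```bash
python3 - <<'E'
from h import *
p=robot.camera_params("wrist")
for h in(1.05,1.08,1.1,1.12,1.15):
    q=latch(h,3.14); print(h,(q["grip"]*1e3).round(),{k:proj("wrist",toworld(q[k]),p).round(1) for k in q})
print("keeper top",proj("wrist",toworld([.056,0,-.002]),p), proj("wrist",toworld([.062,0,-.002]),p),proj("wrist",toworld([-.065,0.07,-.018]),p),proj("wrist",toworld([-.065,-0.07,-.018]),p),proj("wrist",toworld([.025,-0.07,-.018]),p))
E
```

```text
1.05 [-80.   0.  88.] {'pin': array([320.5, 151.2]), 'end': array([320.7, 217.7]), 'bar': array([320.8, 245.6]), 'grip': array([320.9, 301.4])}
1.08 [-77.   0.  90.] {'pin': array([320.5, 150.1]), 'end': array([320.7, 213.7]), 'bar': array([320.8, 240.6]), 'grip': array([320.9, 298.4])}
1.1 [-76.   0.  92.] {'pin': array([320.4, 149.4]), 'end': array([320.7, 210.9]), 'bar': array([320.8, 237.2]), 'grip': array([320.9, 296.2])}
1.12 [-74.   0.  93.] {'pin': array([320.4, 148.7]), 'end': array([320.7, 208. ]), 'bar': array([320.8, 233.6]), 'grip': array([320.9, 293.8])}
1.15 [-71.   0.  95.] {'pin': array([320.4, 147.6]), 'end': array([320.7, 203.6]), 'bar': array([320.8, 228. ]), 'grip': array([320.9, 290. ])}
keeper top [320.16776541  37.95912434] [320.14305246  27.13115501] [228.21349704 222.43238733] [412.9174545  221.98003213] [421.68715171  94.55451845]
```

```bash
python3 -m creep '[[[-0.1,0,0.3,0,0,0,-0.3],[-0.1,0,0.3,0,0,0,-0.6],[-0.1,0,0.3,0,0,0,-0.8],[-0.1,0,0.3,0,0,0,-1],[-0.1,0,0.3,0,0,0,-1],[-0.1,0,0.3,0,0,0,-1],[-0.1,0,0.3,0,0,0,-1]]]' 10
python3 - <<'E'
from h import *
go([])
E
```

```text
time: 4.15
tool_pos: [0.4769, -0.0397, 0.1679]
tool_rot: [3.141, -0.002, 0.097]
contact_force: [-1.0, 5.3, 2.2]
opening: 0.0195
t 4.15 tcp [ 0.4769 -0.0397  0.1679] box [-77.4   0.2  94.9] F [-0.95  5.31  2.18] op 0.0195
```

```bash
python3 - <<'E'
from h import *
b0=tobox(robot.observe()["tool_pos"]); g0=latch(1.08,3.14)["grip"]
for th in np.linspace(np.pi-1.08,-.5,20):
    h=np.interp(th,[0.1,1.2],[1.75,1.08]); g=latch(h,th+h)["grip"]; d=(g-g0)*100
    print(round(th,2),round(h,2),"dx %.1f dz %.1f"%(d[0],-d[2]), (g*1e3).round())
E
```

```text
2.06 1.08 dx -0.0 dz 0.0 [-78.   0.  90.]
1.93 1.08 dx 1.0 dz -0.8 [-68.   0.  98.]
1.79 1.08 dx 2.1 dz -1.5 [-57.   0. 105.]
1.66 1.08 dx 3.2 dz -2.0 [-45.   0. 111.]
1.52 1.08 dx 4.5 dz -2.4 [-33.   0. 114.]
1.39 1.08 dx 5.7 dz -2.6 [-20.   0. 116.]
1.25 1.08 dx 7.0 dz -2.7 [ -7.   0. 117.]
1.12 1.13 dx 8.4 dz -2.6 [  7.   0. 116.]
0.98 1.21 dx 9.8 dz -2.3 [ 21.   0. 113.]
0.85 1.29 dx 11.2 dz -1.9 [ 35.   0. 109.]
0.71 1.38 dx 12.5 dz -1.3 [ 48.   0. 103.]
0.58 1.46 dx 13.8 dz -0.6 [60.  0. 96.]
0.44 1.54 dx 14.9 dz 0.3 [71.  0. 87.]
0.31 1.62 dx 15.8 dz 1.3 [81.  0. 77.]
0.17 1.7 dx 16.7 dz 2.5 [89.  0. 65.]
0.04 1.75 dx 17.3 dz 3.7 [95.  0. 53.]
-0.1 1.75 dx 17.6 dz 4.9 [98.  0. 41.]
-0.23 1.75 dx 17.7 dz 6.2 [100.   0.  28.]
-0.37 1.75 dx 17.7 dz 7.5 [99.  0. 15.]
-0.5 1.75 dx 17.5 dz 8.8 [97.  0.  2.]
```

```bash
python3 -m creep '[[[0.5,0,-0.4,0,0,0,-1],[1.0,0,-0.8,0,0,0,-1],[2.1,-0.05,-1.5,0,0,0,-1],[3.2,-0.05,-2.0,0,0,0,-1],[4.5,-0.05,-2.4,0,0,0,-1],[5.7,-0.05,-2.6,0,0,0,-1],[7,-0.05,-2.7,0,0,0,-1],[7,-0.05,-2.7,0,0,0,-1]]]'
python3 - <<'E'
from h import *
go([])
im=robot.read_camera("wrist")[:,:,::-1].copy();cv2.imwrite("pics/w3.png",im)
E
```

```text
time: 4.95
tool_pos: [0.5478, -0.0317, 0.1947]
tool_rot: [-3.141, -0.002, 0.098]
contact_force: [-0.4, 4.9, 0.6]
opening: 0.0196
t 4.95 tcp [ 0.5478 -0.0317  0.1947] box [ -6.1   1.1 121.7] F [-0.44  4.9   0.62] op 0.0196
```

View pics/w3.png

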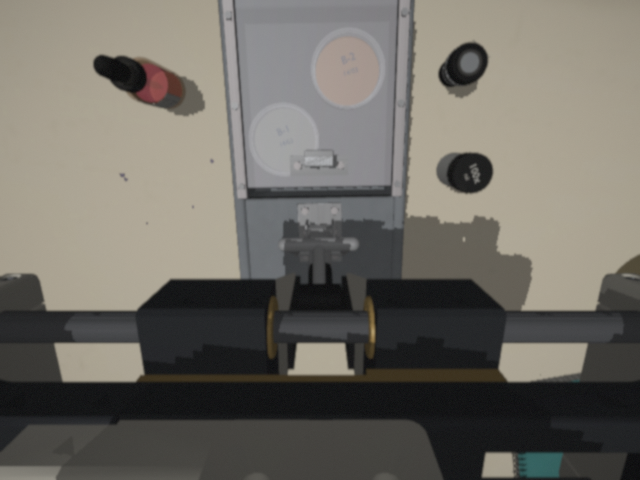

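```bash
python3 -m creep '[[[1.4,0,0.1,0,0,0,-1],[2.8,0,0.4,0,0,0,-1],[4.2,0,0.8,0,0,0,-1],[5.5,0,1.4,0,0,0,-1],[6.8,0,2.1,0,0,0,-1],[7.9,0,3.0,0,0,0,-1],[8.8,0,4.0,0,0,0,-1],[8.8,0,4.0,0,0,0,-1]]]'
python3 - <<'E'
from h import *
go([])
im=robot.read_camera("wrist")[:,:,::-1].copy();cv2.imwrite("pics/w4.png",im)
im=robot.read_camera("scene")[200:400,200:440,::-1].copy();cv2.imwrite("pics/s4.png",cv2.resize(im,None,fx=3,fy=3))
E
```

```text
time: 5.8
tool_pos: [0.6356, -0.0218, 0.1532]
tool_rot: [-3.139, -0.0, 0.098]
contact_force: [-2.0, 6.0, -0.6]
opening: 0.02
t 5.8 tcp [ 0.6356 -0.0218  0.1532] box [82.2  2.2 80.2] F [-2.05  5.99 -0.57] op 0.02
```

View pics/w4.png

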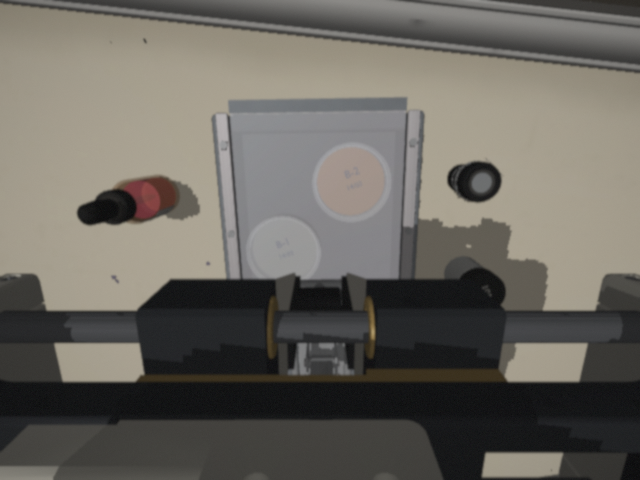

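View pics/s4.png

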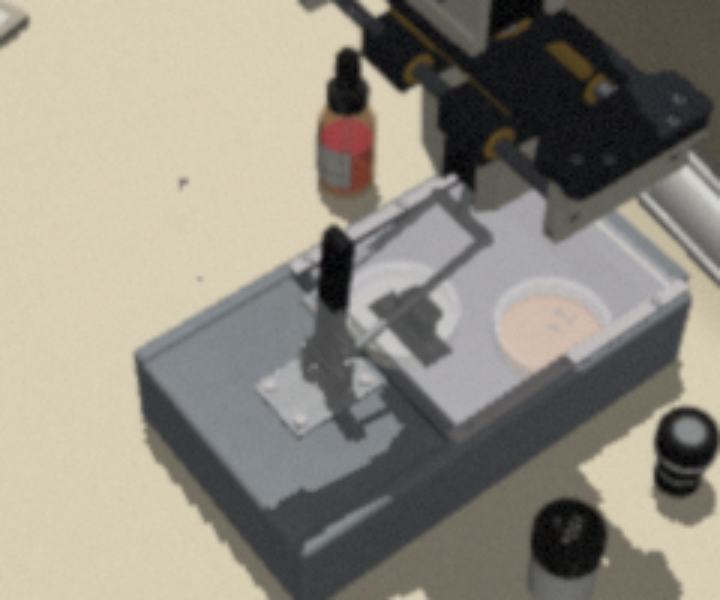

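```bash
python3 -m creep '[[[0.9,-0.05,1.2,0,0,0,-1],[1.5,-0.05,2.4,0,0,0,-1],[1.8,-0.05,3.6,0,0,0,-1],[1.9,-0.05,4.9,0,0,0,-1],[1.9,-0.05,6.0,0,0,0,-1],[1.8,-0.05,6.8,0,0,0,-1],[1.7,-0.05,7.2,0,0,0,-1],[1.7,-0.05,7.2,0,0,0,-1]]]'
python3 - <<'E'
from h import *
go([])
im=robot.read_camera("top")[120:330,230:460,::-1].copy();cv2.imwrite("pics/t5.png",cv2.resize(im,None,fx=2.8,fy=2.8))
im=robot.read_camera("scene")[200:400,200:440,::-1].copy();cv2.imwrite("pics/s5.png",cv2.resize(im,None,fx=3,fy=3))
E
```

```text
time: 6.7
tool_pos: [0.6523, -0.0196, 0.0824]
tool_rot: [-3.139, -0.002, 0.098]
contact_force: [1.6, 3.6, -0.6]
opening: 0.0199
t 6.7 tcp [ 0.6523 -0.0196  0.0824] box [99.   2.7  9.4] F [ 1.63  3.58 -0.64] op 0.0199
```

View pics/s5.png

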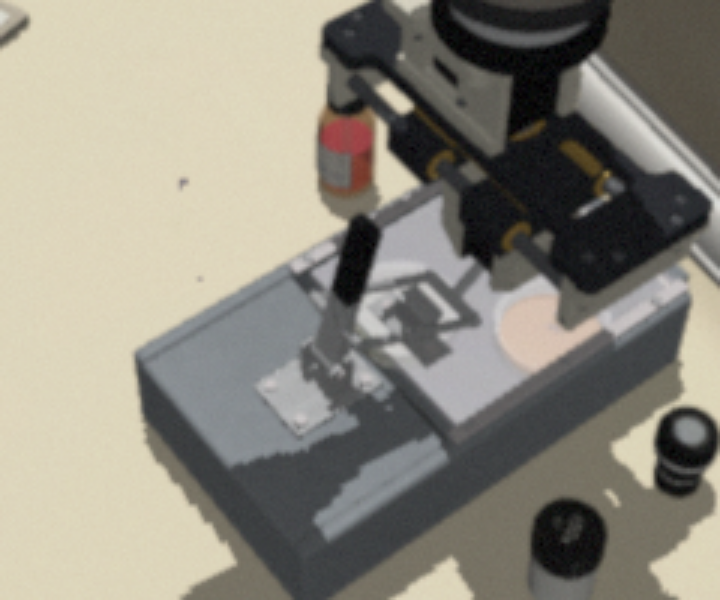

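```bash
python3 -m creep '[[[0,0,0.2,0,0,0,-1],[0,0,0.2,0,0,0,-0.2],[0,0,0.2,0,0,0,-0.1],[0,0,0.2,0,0,0,0],[0,0,0.2,0,0,0,0],[0,0,0.2,0,0,0,0],[0,0,0.2,0,0,0,0],[0,0,0.2,0,0,0,0]]]'
python3 - <<'E'
from h import *
go([])
E
```

```text
time: 7.6
tool_pos: [0.6522, -0.0196, 0.0803]
tool_rot: [-3.139, -0.001, 0.098]
contact_force: [-0.7, 0.1, 0.3]
opening: 0.0461
t 7.6 tcp [ 0.6522 -0.0196  0.0803] box [99.   2.7  7.3] F [-0.66  0.12  0.27] op 0.0461
```

Rise and look.

```bash
python3 -m creep '[[[0,0,-2,0,0,0,0],[0,0,-5,0,0,0,0],[0,0,-8.5,0,0,0,0],[0,0,-12,0,0,0,-0.5],[1,0,-14,0,0,0,-1],[1,0,-14,0,0,0,-1],[1,0,-14,0,0,0,-1],[1,0,-14,0,0,0,-1]]]'
python3 - <<'E'
from h import *
go([])
im=robot.read_camera("top")[120:330,230:460,::-1].copy();cv2.imwrite("pics/t6.png",cv2.resize(im,None,fx=2.8,fy=2.8))
im=robot.read_camera("scene")[200:400,200:440,::-1].copy();cv2.imwrite("pics/s6.png",cv2.resize(im,None,fx=3,fy=3))
for h in(1.6,1.7,1.8,1.9,2.0):
    e=proj("scene",toworld(latch(h,0)["end"])); print(h,(e-[200,200])*3)
for x in(.065,.07,.075,.08):
    print(x,(proj("scene",toworld([x,0,-.0145]))-[200,200])*3)
E
```

```text
time: 8.4
tool_pos: [0.661, -0.0189, 0.2183]
tool_rot: [-3.139, 0.002, 0.098]
contact_force: [-0.4, 0.0, -0.8]
opening: 0.0101
t 8.4 tcp [ 0.661  -0.0189  0.2183] box [107.8   2.6 145.3] F [-0.4   0.03 -0.84] op 0.0101
1.6 [334.45448359 239.32634633]
1.7 [350.18994128 231.3947166 ]
1.8 [365.52474313 224.90791377]
1.9 [380.28071969 219.91878848]
2.0 [394.29407749 216.45719935]
0.065 [436.47056361 311.23360976]
0.07 [444.46291948 306.39456061]
0.075 [452.41729418 301.57850752]
0.08 [460.33395783 296.78528696]
```

View pics/s6.png

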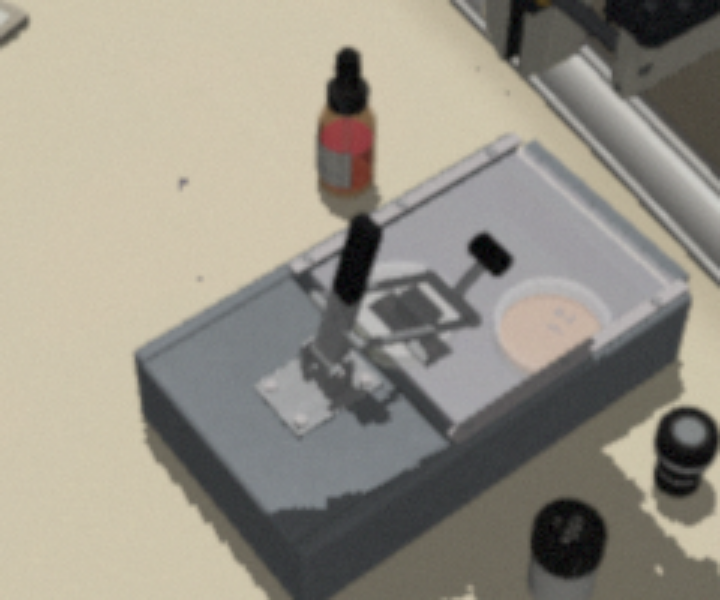

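View pics/t6.png

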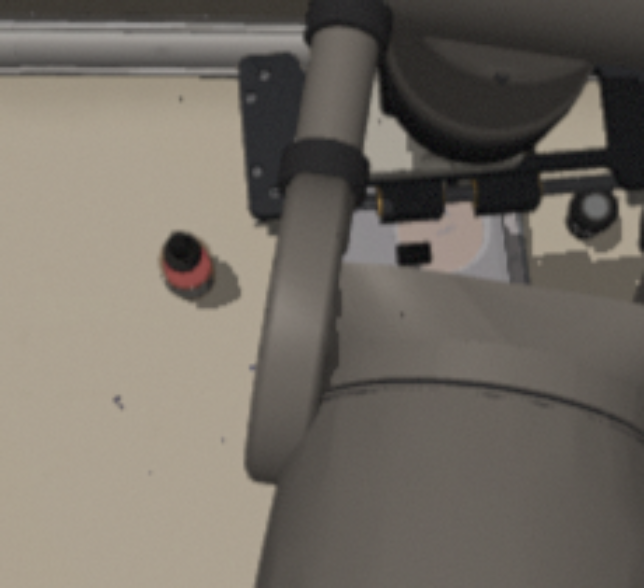

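```bash
python3 -m creep '[[[-3,0.1,0,0,0,0,-1],[-6.3,0.15,0,0,0,0,-1],[-6.3,0.15,2,0,0,0,-1],[-6.3,0.15,5,0,0,0,-1],[-6.3,0.15,6.6,0,0,0,-1],[-6.3,0.15,6.6,0,0,0,-1],[-6.3,0.15,6.6,0,0,0,-1]]]'
python3 - <<'E'
from h import *
go([])
im=robot.read_camera("scene")[200:400,200:440,::-1].copy();cv2.imwrite("pics/s7.png",cv2.resize(im,None,fx=3,fy=3))
b0=tobox(robot.observe()["tool_pos"])
for h in(1.57,1.4,1.2,1.0,.8,.6,.45,.3,.2,.1,0,-.03):
    C=65*np.array([-np.cos(h),np.sin(h)])+4.5*np.array([np.sin(h),np.cos(h)]); t=C+[9.5,14]
    print(h,t.round(1),"dx %.2f dz %.2f"%((t[0]-b0[0]*1e3)/10,-(t[1]-b0[2]*1e3)/10))
E
```

```text
time: 9.2
tool_pos: [0.5984, -0.0264, 0.1525]
tool_rot: [-3.139, 0.003, 0.098]
contact_force: [0.9, 0.1, 0.1]
opening: 0.0001
t 9.2 tcp [ 0.5984 -0.0264  0.1525] box [44.8  1.4 79.5] F [0.94 0.09 0.08] op 0.0001
1.57 [13.9 79. ] dx -3.13 dz 0.12
1.4 [ 2.9 78.8] dx -4.24 dz 0.14
1.2 [-9.9 76.2] dx -5.51 dz 0.40
1.0 [-21.8  71.1] dx -6.71 dz 0.91
0.8 [-32.6  63.8] dx -7.78 dz 1.65
0.6 [-41.6  54.4] dx -8.69 dz 2.58
0.45 [-47.1  46.3] dx -9.23 dz 3.39
0.3 [-51.3  37.5] dx -9.65 dz 4.27
0.2 [-53.3  31.3] dx -9.86 dz 4.89
0.1 [-54.7  25. ] dx -10.00 dz 5.53
0 [-55.5  18.5] dx -10.08 dz 6.17
-0.03 [-55.6  16.5] dx -10.09 dz 6.37
```

View pics/s7.png

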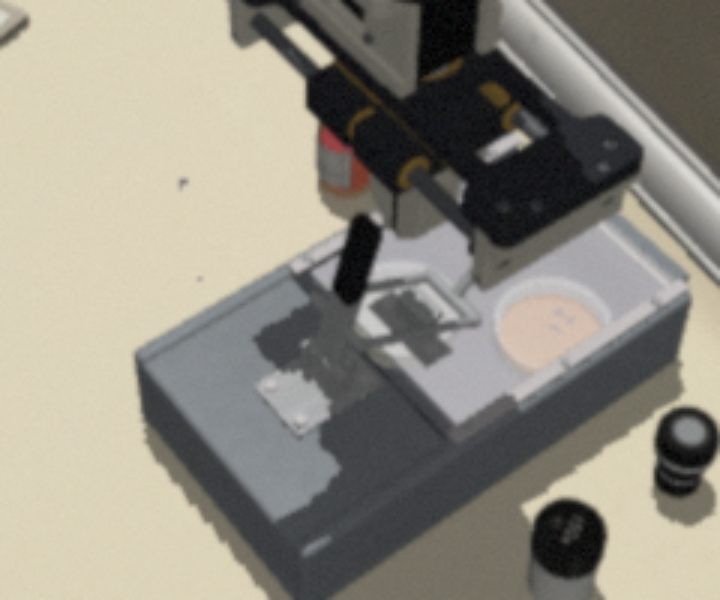

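```bash
python3 -m creep '[[[-1,0,0.1,0,0,0,-1],[-2,0,0.1,0,0,0,-1],[-3,0,0.1,0,0,0,-1],[-3.7,0,0.1,0,0,0,-1],[-4.3,0,0.15,0,0,0,-1],[-4.9,0,0.3,0,0,0,-1],[-5.5,0,0.4,0,0,0,-1],[-5.5,0,0.4,0,0,0,-1]]]'
python3 - <<'E'
from h import *
go([])
im=robot.read_camera("scene")[200:400,200:440,::-1].copy();cv2.imwrite("pics/s8.png",cv2.resize(im,None,fx=3,fy=3))
im=robot.read_camera("wrist")[:,:,::-1].copy();cv2.imwrite("pics/w8.png",im)
b0=tobox(robot.observe()["tool_pos"])
for h in(1.2,1.0,.8,.6,.45,.3,.2,.1,0,-.03):
    C=65*np.array([-np.cos(h),np.sin(h)])+4.5*np.array([np.sin(h),np.cos(h)]); t=C+[9.5,14]
    print(h,t.round(1),"dx %.2f dz %.2f"%((t[0]-b0[0]*1e3)/10,-(t[1]-b0[2]*1e3)/10))
E
```

```text
time: 10.05
tool_pos: [0.5432, -0.0318, 0.149]
tool_rot: [-3.139, 0.002, 0.098]
contact_force: [-0.1, 0.1, -0.1]
opening: 0.0005
t 10.05 tcp [ 0.5432 -0.0318  0.149 ] box [-10.7   1.5  76. ] F [-0.05  0.06 -0.08] op 0.0005
1.2 [-9.9 76.2] dx 0.01 dz -0.01
1.0 [-21.8  71.1] dx -1.19 dz 0.50
0.8 [-32.6  63.8] dx -2.26 dz 1.24
0.6 [-41.6  54.4] dx -3.17 dz 2.17
0.45 [-47.1  46.3] dx -3.71 dz 2.98
0.3 [-51.3  37.5] dx -4.13 dz 3.86
0.2 [-53.3  31.3] dx -4.34 dz 4.48
0.1 [-54.7  25. ] dx -4.48 dz 5.12
0 [-55.5  18.5] dx -4.56 dz 5.76
-0.03 [-55.6  16.5] dx -4.57 dz 5.96
```

View pics/s8.png

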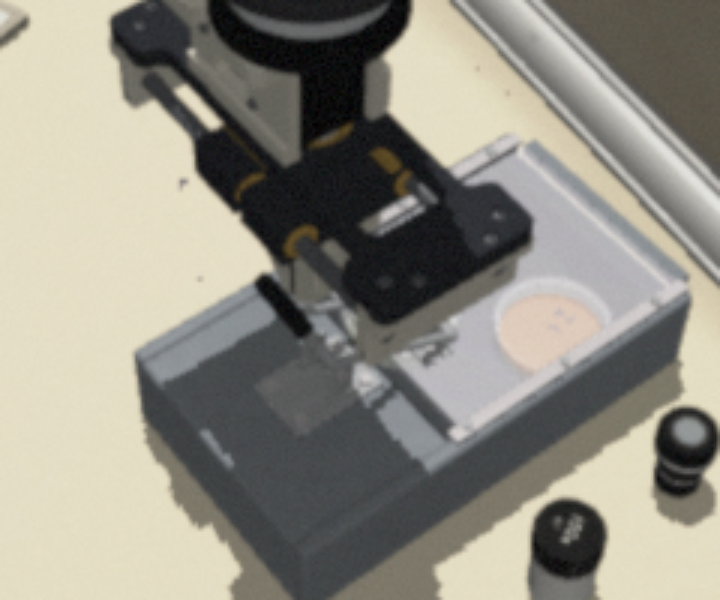

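View pics/w8.png

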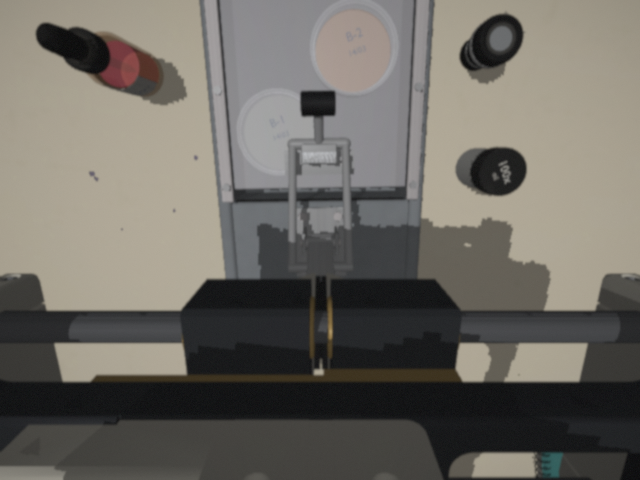

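```bash
python3 - <<'E'
from h import *
p=robot.camera_params("wrist")
im=cv2.imread("pics/w8.png")[70:290,250:400];cv2.imwrite("pics/w8c.png",cv2.resize(im,None,fx=2.7*1.4,fy=2.6,interpolation=2) if 0 else cv2.resize(im,None,fx=2.7,fy=2.7,interpolation=2))
for x in(58,62,66): 
  for z in(-14.5,-5,-2,2): print(x,z,proj("wrist",toworld([x/1e3,0,z/1e3]),p).round(1))
for h in(.9,1.,1.1,1.2): print(h,((proj("scene",toworld(latch(h,0)["end"]))-[200,200])*3).round(),proj("wrist",toworld(latch(h,0)["pin"]),p).round(1))
E
```

```text
58 -14.5 [323.9 144.3]
58 -5 [324.  144.4]
58 -2 [324.  144.4]
58 2 [324.  144.5]
62 -14.5 [323.9 137.8]
62 -5 [324.  137.7]
62 -2 [324.  137.6]
62 2 [324.  137.5]
66 -14.5 [323.9 131.3]
66 -5 [324.  130.9]
66 -2 [324.  130.7]
66 2 [324.  130.5]
0.9 [230. 326.] [324.  268.8]
1.0 [243. 311.] [324.1 266.6]
1.1 [257. 297.] [324.1 264. ]
1.2 [271. 284.] [324.1 261.1]
```

View pics/w8c.png

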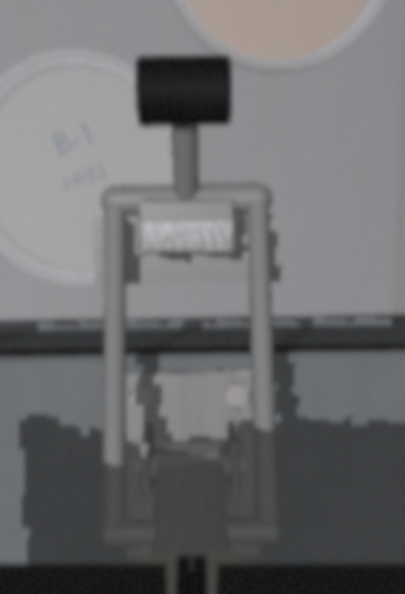

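```bash
python3 -m creep '[[[-0.6,0,0.25,0,0,0,-1],[-1.2,0,0.5,0,0,0,-1],[-1.7,0,0.85,0,0,0,-1],[-2.3,0,1.25,0,0,0,-1],[-2.7,0,1.7,0,0,0,-1],[-3.2,0,2.2,0,0,0,-1],[-3.7,0,3.0,0,0,0,-1],[-3.7,0,3.0,0,0,0,-1]]]'
python3 - <<'E'
from h import *
go([])
im=robot.read_camera("scene")[200:400,200:440,::-1].copy();cv2.imwrite("pics/s9.png",cv2.resize(im,None,fx=3,fy=3))
im=robot.read_camera("wrist")[:,:,::-1].copy();cv2.imwrite("pics/w9.png",im)
b0=tobox(robot.observe()["tool_pos"])
for h in(.45,.3,.2,.1,0,-.03):
    C=65*np.array([-np.cos(h),np.sin(h)])+4.5*np.array([np.sin(h),np.cos(h)]); t=C+[9.5,14]
    print(h,t.round(1),"dx %.2f dz %.2f"%((t[0]-b0[0]*1e3)/10,-(t[1]-b0[2]*1e3)/10))
E
```

```text
time: 10.95
tool_pos: [0.5052, -0.035, 0.1177]
tool_rot: [-3.137, 0.005, 0.098]
contact_force: [0.6, -0.9, 0.2]
opening: 0.0004
t 10.95 tcp [ 0.5052 -0.035   0.1177] box [-48.8   2.1  44.7] F [ 0.63 -0.93  0.19] op 0.0004
0.45 [-47.1  46.3] dx 0.07 dz -0.08
0.3 [-51.3  37.5] dx -0.35 dz 0.80
0.2 [-53.3  31.3] dx -0.55 dz 1.42
0.1 [-54.7  25. ] dx -0.69 dz 2.06
0 [-55.5  18.5] dx -0.77 dz 2.70
-0.03 [-55.6  16.5] dx -0.78 dz 2.90
```

View pics/s9.png

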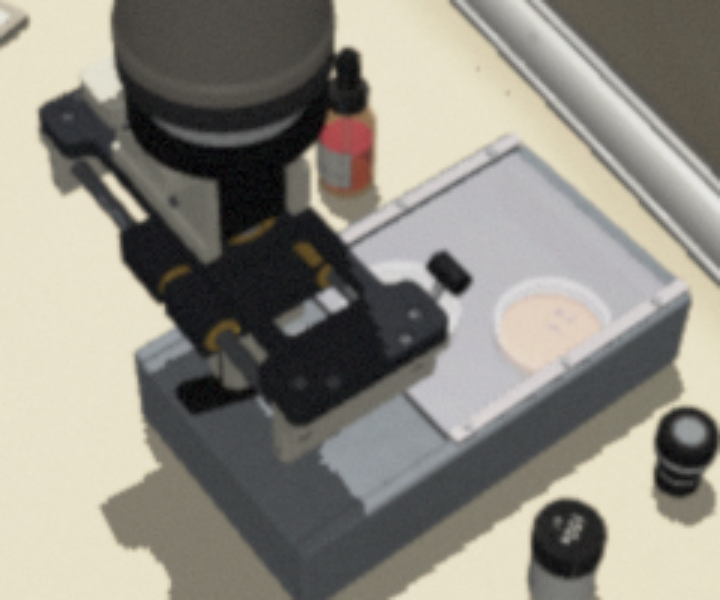

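View pics/w9.png

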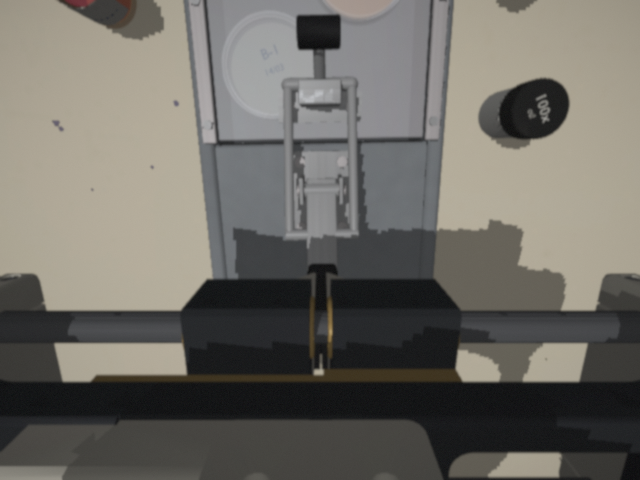

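```bash
python3 -m creep '[[[-0.2,0,0.4,0,0,0,-1],[-0.35,0,0.8,0,0,0,-1],[-0.55,0,1.4,0,0,0,-1],[-0.7,0,2.05,0,0,0,-1],[-0.75,0,2.5,0,0,0,-1],[-0.75,0,2.75,0,0,0,-1],[-0.75,0,2.9,0,0,0,-1],[-0.75,0,2.9,0,0,0,-1]]]'
python3 - <<'E'
from h import *
go([])
im=robot.read_camera("scene")[200:400,200:440,::-1].copy();cv2.imwrite("pics/s10.png",cv2.resize(im,None,fx=3,fy=3))
E
```

```text
time: 11.85
tool_pos: [0.498, -0.0355, 0.0912]
tool_rot: [-3.138, 0.005, 0.098]
contact_force: [-8.6, 1.5, 19.3]
opening: 0.0003
t 11.85 tcp [ 0.498  -0.0355  0.0912] box [-56.1   2.3  18.2] F [-8.64  1.51 19.28] op 0.0003
```

View pics/s10.png

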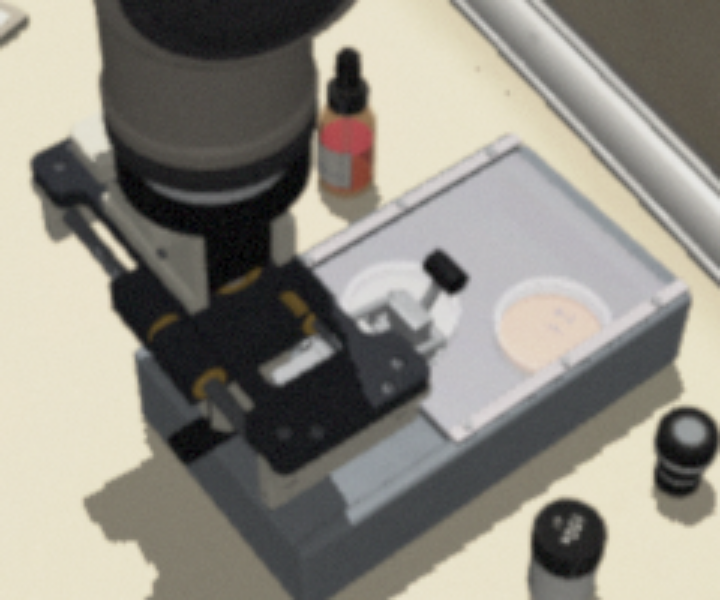

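Pressing at its stop with 19 N: the handle is flat. Lift away and check.

```bash
python3 -m creep '[[[0,0,-2,0,0,0,-1],[0,0,-6,0,0,0,-1],[0,0,-10,0,0,0,-1],[-4,0,-14,0,0,0,-1],[-8,3,-14,0,0,0,-1],[-10,7,-14,0,0,0,-1],[-10,11,-14,0,0,0,-1],[-10,15,-14,0,0,0,-1]]]'
python3 -m creep '[[[0,2,0,0,0,0,-1],[0,2,0,0,0,0,-1]]]'
python3 - <<'E'
from h import *
go([])
im=robot.read_camera("scene")[200:400,200:440,::-1].copy();cv2.imwrite("pics/s11.png",cv2.resize(im,None,fx=3,fy=3))
im=robot.read_camera("top")[120:330,230:460,::-1].copy();cv2.imwrite("pics/t11.png",cv2.resize(im,None,fx=2.8,fy=2.8))
for n,X in(("end",[-.085,0,0]),("bar",[.0535,0,-.0145]),("keep",[.048,0,-.002])):
  print(n,((proj("scene",toworld(X))-[200,200])*3).round(),((proj("top",toworld(X))-[230,120])*2.8).round())
print(((proj("scene",toworld(latch(.15,0)["end"]))-[200,200])*3).round())
E
```

```text
time: 12.7
tool_pos: [0.4133, -0.1965, 0.2316]
tool_rot: [-3.138, 0.003, 0.098]
contact_force: [0.6, 0.9, -0.2]
opening: 0.0003
time: 12.9
tool_pos: [0.4152, -0.2189, 0.2311]
tool_rot: [-3.139, 0.003, 0.094]
contact_force: [-0.1, 0.4, -0.5]
opening: 0.0001
t 12.9 tcp [ 0.4152 -0.2189  0.2311] box [-156.7 -171.9  158.1] F [-0.05  0.36 -0.54] op 0.0001
end [176. 450.] [449. 569.]
bar [418. 322.] [422. 334.]
keep [410. 312.] [425. 340.]
[176. 433.]
```

View pics/s11.png

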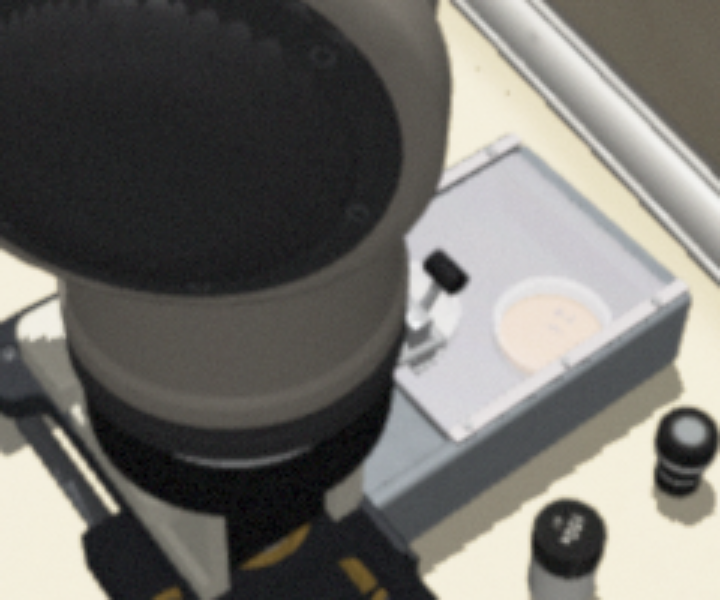

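View pics/t11.png

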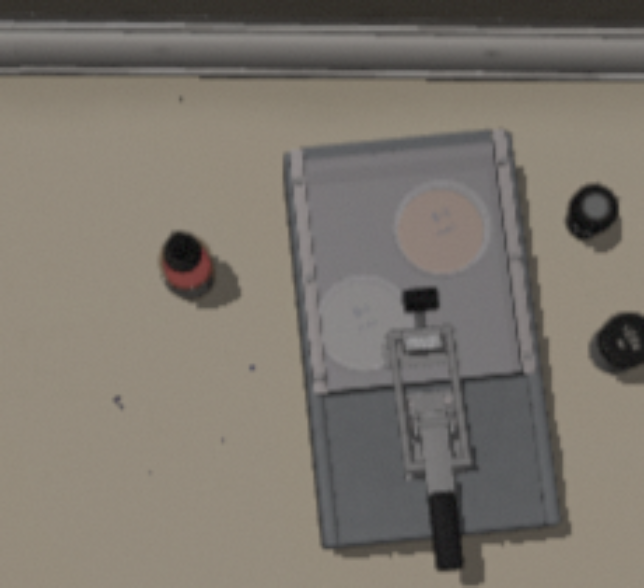

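```bash
python3 -m creep '[[[-4,4,0,0,0,0,-1],[-8,8,0,0,0,0,-1],[-12,12,0,0,0,0,-1],[-16,16,0,0,0,0,-1],[-18,20,0,0,0,0,-1],[-18,22,0,0,0,0,-1],[-18,22,0,0,0,0,-1],[-18,22,0,0,0,0,-1]]]'
python3 - <<'E'
from h import *
go([])
im=robot.read_camera("scene")[200:400,200:440,::-1].copy();cv2.imwrite("pics/s12.png",cv2.resize(im,None,fx=3,fy=3))
E
```

```text
time: 13.8
tool_pos: [0.2574, -0.4513, 0.2303]
tool_rot: [-3.135, 0.004, 0.097]
contact_force: [0.8, 1.1, 0.0]
opening: 0.0005
t 13.8 tcp [ 0.2574 -0.4513  0.2303] box [-336.9 -387.4  157.3] F [0.81 1.09 0.03] op 0.0005
```

View pics/s12.png

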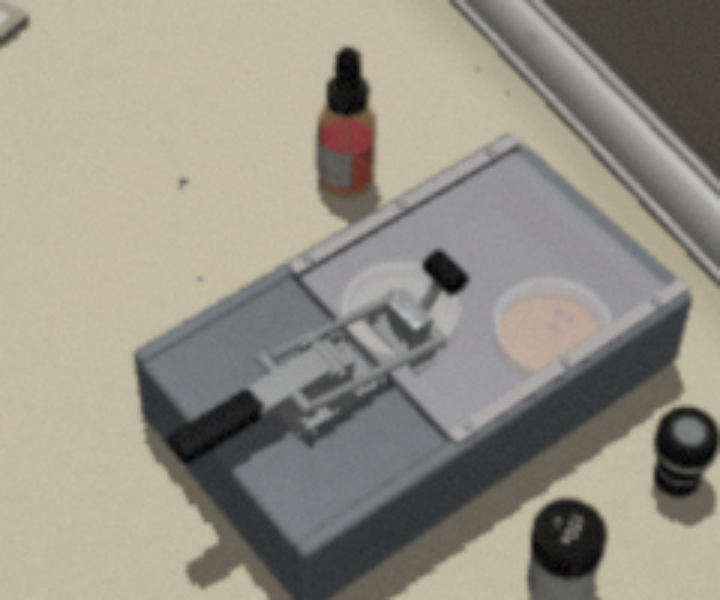

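```bash
python3 - <<'E'
from cell import robot
robot.hand_in(); print(robot.observe()["time"])
E
```

```text
the job is handed in; nothing more can be done
the job is handed in; nothing more can be done
```

I fastened the latch and handed the job in at about 14 s of the 45 s allowed.

**Loop:** I pinched the loop's grip, swung it over, and laid the bar on the cover about 17 mm behind the keeper by estimate. I let go with the handle at about 1.8 rad and lifted clear.

**Handle:** I pressed it down with the closed fingers until it hit its stop, with about 19 N up on the tool. Then I moved the arm well away.

**Last checks:**
- **Handle:** In the last pictures it lies flat. The top view puts its end within 1 px of the shut position. The scene view is less exact: its end reads about 7 picture px (about 2 camera px) off, somewhere between 0 and 0.06 rad, still under the 0.12 rad limit.
- **Cover:** The gap between the cover and the deck has closed.
- **Bar:** It sits behind the keeper, under the lip.
- **Bystanders:** The dropper bottle, lens pot and eyepiece stand where they were at the start.
- **Gripper:** It touches nothing; the remaining force reading of about 1 N is sensor noise.

**What disagreed:** In the wrist pictures during pressing, the keeper and latch sat about 3–4 mm off my box model. The other views agreed better, and the hooking was confirmed by sight. I judged the bar's exact distance behind the keeper and the cover's last millimetres by eye and did not measure them.

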